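# Shake a closed plaster mould to feel whether its casting has come free

## Robot

A 7-joint arm with a two-finger parallel gripper is mounted at the origin on the work surface. World frame = base frame: x ahead of the robot, y to its left, z up, the work surface at z = 0. Lengths are in m, angles in rad, forces in N, time in s.
With the tool pointing down it reaches from about 0.425 to 0.875 m from the base axis. Payload 9.9 kg.
Tool frame: the origin (TCP) lies midway between the tips of the shut fingers; the grasp point (between the pads) lies 19 mm behind it (env.hold_point_z is the distance from the TCP to the grasp point, in m); z points along the fingers, y is the line along which they close (so a half turn about z gives the same grasp; the last joint's range is limited). The gripper opens to 85 mm and grips with 20 to 120 N. Pads are 22 mm wide; open, the fingers measure 114 mm over their backs; the gripper's body (76 mm by 85 mm) begins 54 mm behind the grasp point. The pads swing forward as they close: fully open they stand 13 mm farther back than shut.
Start: joints at [1.256, 0.576, 0.025, 1.437, -0.015, 1.129, -0.057], TCP at [0.154, -0.657, 0.231] pointing down, gripper open.
Joint ranges: [-2.76, 2.76], [-0.34, 2.15], [-1.52, 1.57], [0.19, 2.46], [-1.09, 4.23], [0.17, 1.99], [-2.82, 2.82]. Speed limits (rad/s): [2.22, 2.22, 3.01, 3.01, 3.14, 3.14, 3.14].

## Interface

Orientations are given as a rotation vector (axis times angle).
In Python, from station import env gives the robot as it stands.
- The arm moves only by the tool drive_tool, never from a script. Its argument "series" is a list of rows, each a list of 3 entries, a list of its own where there are three numbers: the shift along the tool's x, y, z normalised to -1 to 1, where 1 is 0.1 m, then the turn about the tool's z normalised to -1 to 1, where 1 is 120 degrees, then the finger opening in mm, from 0 to 85.4. In form: [[[tx, ty, tz], twist, fingers], ...]. A call has 1 to 12 rows; each row is the pose to reach, as a shift and turn from the pose commanded when the call began, along the tool's axes at that moment; what a row does not reach only later rows make up. A row lasts 1/12 s, in which the tool goes at most 41.7 mm and 7.16 degrees, less where a joint would pass 70% of its speed; a pose out of reach is approached as far as the arm can. A call with a number of a shift or a turn outside -1 to 1 is refused whole. A call with a gripper value outside its range is refused whole. The fingers move at their own pace and stop on an object; the grip force is fixed at half the most. Time passes only in rows, so rows that repeat a pose let the fingers close. It gives the time, the measured TCP pose, the force, the opening and the grip force at its end, in the units of the state.
- env.observe(): the state, without advancing time (a new reading comes with each control period).
- env.get_image(name): name is "side" or "top"; returns (picture, depth): 480x640x3 uint8, red, green, blue; 480x640 float32, m along the optical axis (not along the pixel's ray), 0 where there is no reading.
- env.camera_model(name): a dict with "fx", "fy", "cx", "cy" (pixels), "extrinsics" (4x4, takes a point from camera to world coordinates). Camera axes: x right, y down, z forward; pixel columns grow to the right and rows downward; lengths in m; the calibration is good to about 2 mm. A picture is of the moment at which its call begins. camera_model takes no time and is no camera call.
- env.job_done(): hands the job in; it is judged then, once.
The state is a dict: "t": time; "qpos": joint angles; "qd": joint speeds; "tau": joint torques, N m; "tool_pos": TCP position; "tool_rot": TCP orientation; "force": force on the tool from outside, world axes, zero at the start; "ft_torque": the same for the moment, N m; "grip_width": finger opening in m; "grasp_force": force on a finger pad.
Only numpy, scipy, OpenCV 4.12 (cv2) and the standard library are available. Lean on these libraries where they do the work, as an engineer would, in place of code of your own. Each camera call takes 0.05 s, during which the arm holds its last target. There are 200 camera calls.

## Task

Pick up the small oblong strapped plaster mould and, level over the place where it stood, shake it gently to and fro along its length a few times (strokes of about 8 cm at 10 to 20 cm/s, stopping or turning back at each end) to feel whether the casting inside has come loose and rolls about. If it is loose, set the mould down flat in the middle of the steel tray, ready to be opened; if nothing moves inside, set it down flat in the middle of the slatted wooden rack to dry on. Set it down without dropping it, keep it upright throughout, and leave the other moulds alone.

Things in the scene. Friction and masses are not known exactly. Their poses are not given: they have to be found in the camera images.
- mould: Closed two-part plaster mould: oblong white block 130 mm long (its x), 66 mm wide (y), 73 mm high, flat on the table, a seam round it, two black rubber straps across it 42 mm either side of the middle, a plugged pour hole in the top. Origin: centre of its underside, z up. Grip across the 66 mm width between the straps. 0.27 to 0.82 kg in all, varied: weight is no sure sign of what is inside.
- hollow (a point): Middle of the mould's hidden hollow, 36 mm above its underside; axes as the mould. In about half of the cases a loose ball-shaped casting (50 mm, 140 g) rolls freely in it, up to 25 mm each way along x. Otherwise the casting is stuck fast and nothing moves. After each stop a loose one rolls on and settles at the leading end within about 1 s, shifting the moment at the wrist by 0.03 Nm or so.
- tray: Shallow open steel tray, fixed, 220 mm (its x) by 160 mm (y), rim 25 mm high, walls and floor 5 mm thick. Origin: centre of its underside on the table. For a mould whose casting is loose.
- rack: Flat slatted rack of pale wood, fixed, 200 mm (its x, along the slats) by 140 mm (y), top 20 mm above the table, no rim. Origin: centre of its underside on the table. For a mould whose casting is stuck.
- square_mould: Bystander, not to be disturbed: square white plaster mould block 100 x 100 x 80 mm high with an open pour hole in its top and no straps, standing loose. Origin: centre of its underside. Near it, further from the robot: a round mould 60 mm high, a strap roll, a big mould 100 mm high.
Not all that is in view belongs to the job. There is more than one size of the rack; the job needs the larger. Leave any purple look-alike of the mould alone.

How it is judged:
On the way, in this order (a step that is already met when the one before it is completed fails the run):
1. the mould is held up clear of the table, near where it stood, and still for a moment (height (world z) of mould above 0.04 m and distance of mould from where it was at the start of the episode below 0.25 m and linear speed of mould below 0.035 m/s), for 0.04 s.
2. stroke 1 of the shake: the mould moves faster than 60 mm/s, clear of the table and within 250 mm of where it stood (height (world z) of mould above 0.04 m and distance of mould from where it was at the start of the episode below 0.25 m and linear speed of mould above 0.06 m/s), for 0.1 s.
3. stroke 1 ends: it slows below 35 mm/s (stops or turns back) (all of step 1).
4. stroke 2 of the shake: the mould moves faster than 60 mm/s, clear of the table and within 250 mm of where it stood (all of step 2), for 0.1 s.
5. stroke 2 ends: it slows below 35 mm/s (stops or turns back) (all of step 3).
6. stroke 3 of the shake: the mould moves faster than 60 mm/s, clear of the table and within 250 mm of where it stood (all of step 4), for 0.1 s.
7. stroke 3 ends: it slows below 35 mm/s (stops or turns back) (all of step 5).
8. stroke 4 of the shake: the mould moves faster than 60 mm/s, clear of the table and within 250 mm of where it stood (all of step 6), for 0.1 s.
9. stroke 4 ends: it slows below 35 mm/s (stops or turns back) (all of step 7).
At the end, for the whole second after the job is handed in: The mould rests flat (within 7 degrees), let go and still: if a casting is loose inside, on the floor of the steel tray with its centre within 50 mm of the tray's centre; if not, on top of the slatted rack with its centre within 40 mm of the rack's centre (((horizontal distance between casting_c0 and mould below 0.08 m and horizontal distance between mould and tray below 0.05 m and z of mould in the frame of tray between -0.003 and 0.012 m) or (not (horizontal distance between casting_c0 and mould below 0.08 m) and horizontal distance between mould and rack below 0.04 m and z of mould in the frame of rack between 0.014 and 0.027 m)) and angle between mould's own z axis and vertical below 0.12 rad and linear speed of mould below 0.02 m/s); the robot touches nothing.
It fails at once if the mould is swung faster than 0.8 m/s (linear speed of mould above 0.8 m/s).
It fails at once if the mould is tipped more than 35 degrees (angle between mould's own z axis and vertical above 0.61 rad).
It fails at once if the mould is dropped (moves faster than 0.5 m/s with no finger on it) (linear speed of mould above 0.5 m/s and contact force between mould and the fingers below 0.2 N).
It fails at once if the square or the round mould is pushed more than 30 mm (distance of any of square_mould, round_mould_c0 from where it was at the start of the episode above 0.03 m).
It also fails if it takes over 61 s, if anything falls off the work surface, if the arm or the gripper's body presses on something with over 40 N, if the wrist force passes 120 N, or if a joint passes its speed limit or range.

## Working session

There is one attempt and no reset: what is moved stays moved. The work goes in short steps, Python scripts to look and compute and a tool call to move; the robot and the scene stay as the last step left them, time stands still between calls to the robot, and variables do not carry over. Pictures are saved under pics/ and viewed, at most 10 in all, crops included, and the job is handed in when it is done.

Besides the shell and the picture viewer there is one more tool, called after "Emit:" as a command line: name --argument value ..., lists and objects as JSON in quotes. drive_tool: Moves the arm, as the interface text tells. Scaled input: -1 to 1 covers 0.1 m each way for a shift and 120 degrees each way for a turn. Its arguments: {"type":"object","properties":{"series":{"type":"array"}},"required":["series"]}

```bash
mkdir -p pics; python3 - <<'E'
from station import env
import cv2,numpy as np
for n in("side","top"):
    im,d=env.get_image(n); cv2.imwrite(f"pics/{n}0.png",im[:,:,::-1]); np.savez(f"{n}0.npz",im=im,d=d)
    m=env.camera_model(n); print(n,m["fx"],m["cx"],m["cy"],np.round(m["extrinsics"],3).tolist())
print(env.observe(),env.hold_point_z)
E
```

```text
side 607.6745357501196 328.05850501118897 228.26939860792788 [[-0.828, -0.345, 0.441, -0.021], [-0.56, 0.482, -0.674, 0.874], [0.02, -0.805, -0.593, 0.902], [0.0, 0.0, 0.0, 1.0]]
top 446.1872561129555 313.967531171754 240.9574919772478 [[-0.02, -0.995, 0.094, 0.506], [-1.0, 0.02, 0.004, -0.102], [-0.006, -0.094, -0.996, 1.294], [0.0, 0.0, 0.0, 1.0]]
{'t': 0.1, 'qpos': array([ 1.25618621,  0.57643805,  0.02483332,  1.43784204, -0.01496298,
        1.12902123, -0.05648922]), 'qd': array([ 0.00064216, -0.00294908,  0.00106674, -0.00264446,  0.00077789,
       -0.00206598,  0.00136561]), 'tau': array([ 7.36762653e-03, -7.67296243e+01,  2.25933529e+00, -2.86602312e+01,
        1.62502873e-02,  8.60466360e-03,  8.22924193e-06]), 'tool_pos': array([ 0.15432267, -0.65668803,  0.23052894]), 'tool_rot': array([-3.11919387e+00, -3.61689060e-01,  4.36686277e-04]), 'force': array([0.64598935, 0.07814265, 0.20972545]), 'ft_torque': array([0.01715833, 0.00953247, 0.00538322]), 'grasp_force': 0.0, 'grip_width': 0.08552886517363323} 0.0187
```

View pics/top0.png

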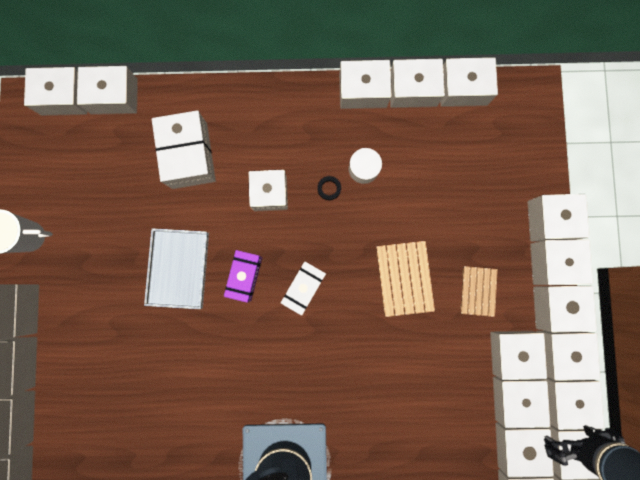

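View pics/side0.png

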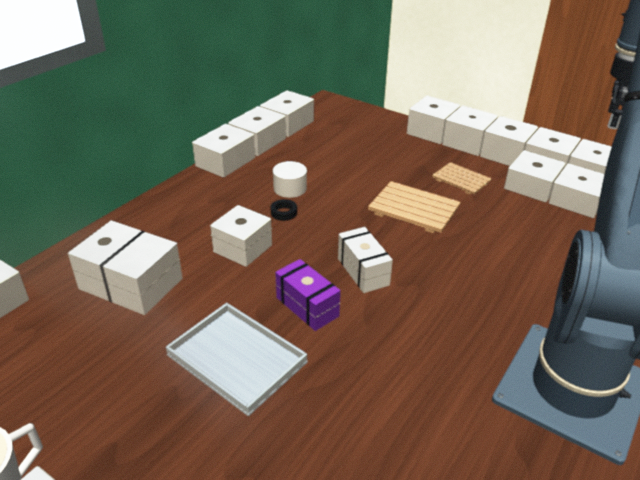

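The top view shows the strapped mould at about (303,288), the purple look-alike at (242,276), the tray at (177,269), the large rack at (405,279), the small rack at (479,291) and the square mould at (267,189). The side view agrees: the mould is at (365,258), with nothing close on the robot's side.

```bash
cat > h.py <<'E'
import numpy as np,cv2
from station import env
from scipy.spatial.transform import Rotation as R
def ray(n,uv,z):
    m=env.camera_model(n);E=np.array(m["extrinsics"]);uv=np.asarray(uv,float).reshape(-1,2)
    d=np.c_[(uv[:,0]-m["cx"])/m["fx"],(uv[:,1]-m["cy"])/m["fy"],np.ones(len(uv))]@E[:3,:3].T
    return (E[:3,3]+d*((z-E[2,3])/d[:,2])[:,None])[:,:2]
def cloud(n,d):
    m=env.camera_model(n);E=np.array(m["extrinsics"]);v,u=np.mgrid[:480,:640]
    return np.stack([(u-m["cx"])/m["fx"]*d,(v-m["cy"])/m["fy"]*d,d],-1)@E[:3,:3].T+E[:3,3]
def rect(mask,n,z):
    k,l,s,_=cv2.connectedComponentsWithStats(mask.astype(np.uint8));i=1+s[1:,4].argmax()
    v,u=np.where(l==i);p=ray(n,np.c_[u,v],z);(c,wh,a)=cv2.minAreaRect((p*1000).astype(np.float32))
    if wh[0]<wh[1]:a+=90
    return np.round(c,1),np.round(wh,1),round((a+90)%180-90,1),s[i,4]
E
python3 - <<'E'
from h import *
for n,bx in(("top",dict(mould=(275,255,335,325,.06,.09,.073),tray=(135,220,215,315,.015,.04,.025),rack=(365,230,445,325,.012,.03,.02),purple=(215,240,270,310,.06,.09,.073),square=(240,160,295,220,.065,.1,.08))),("side",dict(mould=(330,220,400,300,.06,.09,.073),tray=(150,295,320,420,.015,.04,.025),rack=(360,175,470,240,.012,.03,.02)))):
    f=np.load(n+"0.npz");im,d=f["im"],f["d"];P=cloud(n,d)
    for k,(a,b,c,e,lo,hi,z) in bx.items():
        m=(P[...,2]>lo)&(P[...,2]<hi)&(d>0);q=np.zeros_like(m);q[b:e,a:c]=m[b:e,a:c]
        if q.any():print(n,k,rect(q,n,z),np.median(P[q][:,2]).round(4))
        else:print(n,k,"none",np.median(P[b:e,a:c,2]))
o=env.observe();print(R.from_rotvec(o["tool_rot"]).as_matrix().round(3))
E
```

```text
top mould (array([494.7, -62.6]), array([ 67. , 129.6]), -31.7, np.int32(1161)) 0.0721
top tray (array([557.4, 299. ]), array([161.9, 219.3]), -4.6, np.int32(572)) 0.0226
top rack (array([ 515.6, -351.8]), array([199.5, 140.7]), 5.2, np.int32(3215)) 0.019
top purple (array([530.9, 104.5]), array([ 68.8, 129.8]), -15.1, np.int32(1180)) 0.0718
top square (array([770.9,  31.2]), array([101.4, 100.2]), 1.6, np.int32(1306)) 0.0786
side mould (array([486.6, -53.5]), array([ 76. , 144.1]), -31.9, np.int32(1319)) 0.0722
side tray (array([551.3, 307.8]), array([165.6, 226.1]), -4.7, np.int32(1590)) 0.0228
side rack (array([ 509.5, -341.3]), array([202.7, 153.9]), 5.2, np.int32(2463)) 0.0185
[[ 0.973  0.229 -0.   ]
 [ 0.229 -0.973  0.001]
 [-0.    -0.002 -1.   ]]
```

Emit:
drive_tool --series '[[[0.25,-0.27,0],0,85],[[0.5,-0.54,0],0,85],[[0.75,-0.8,0],0,85],[[0.936,-1,0],0,85],[[0.936,-1,0],0,85]]'

```text
t: 0.52
tool_pos: [0.2268, -0.5332, 0.2312]
tool_rot: [-3.116, -0.372, -0.003]
force: [0.4, -0.9, -0.0]
grip_width: 0.0851
grasp_force: 0.0
```

Emit:
drive_tool --series '[[[0.25,-0.27,0],0,85],[[0.5,-0.54,0],0,85],[[0.75,-0.8,0],0,85],[[0.936,-1,0],0,85],[[0.936,-1,0],0,85]]'

```text
t: 0.93
tool_pos: [0.2943, -0.4145, 0.2312]
tool_rot: [-3.117, -0.372, -0.002]
force: [0.3, 0.1, 0.6]
grip_width: 0.0849
grasp_force: 0.0
```

Emit:
drive_tool --series '[[[0.25,-0.27,0],0,85],[[0.5,-0.54,0],0,85],[[0.75,-0.8,0],0,85],[[0.936,-1,0],0,85],[[0.936,-1,0],0,85]]'

```text
t: 1.35
tool_pos: [0.3621, -0.2963, 0.2313]
tool_rot: [-3.118, -0.372, -0.002]
force: [0.1, 0.9, -0.7]
grip_width: 0.085
grasp_force: 0.0
```

Emit:
drive_tool --series '[[[0.25,-0.27,0],0,85],[[0.5,-0.54,0],0,85],[[0.75,-0.8,0],0,85],[[0.936,-1,0],0,85],[[0.936,-1,0],0,85],[[0.936,-1,0],0,85]]'

```text
t: 1.85
tool_pos: [0.4279, -0.1817, 0.2312]
tool_rot: [-3.12, -0.366, 0.0]
force: [-0.3, -0.2, 0.1]
grip_width: 0.0851
grasp_force: 0.0
```

Emit:
drive_tool --series '[[[0.25,-0.27,0],0.06,85],[[0.5,-0.54,0],0.12,85],[[0.75,-0.8,0.1],0.18,85],[[0.925,-1,0.3],0.24,85],[[0.925,-1,0.5],0.3,85],[[0.925,-1,0.7],0.36,85],[[0.925,-1,0.8],0.375,85],[[0.925,-1,0.8],0.375,85],[[0.925,-1,0.8],0.375,85]]'

```text
t: 2.6
tool_pos: [0.4941, -0.0652, 0.1511]
tool_rot: [3.021, -0.859, -0.002]
force: [-0.1, -0.0, 0.1]
grip_width: 0.0851
grasp_force: 0.0
```

```bash
cat > go.py <<'E'
from h import *
import sys
def to(x,y,yaw,z):
    o=env.observe();M=R.from_rotvec(o["tool_rot"]).as_matrix()
    dv=M.T@(np.array([x,y,z])-o["tool_pos"]);ya=np.degrees(np.arctan2(M[1,0],M[0,0]))
    tw=-((yaw-ya+90)%180-90)
    print("t",o["t"],"pos",o["tool_pos"].round(4),"tilt",np.degrees(np.arccos(-M[2,2])).round(2),"yaw",ya.round(2),"shift",(dv/.1).round(3),"twist",round(tw/120,3),"w",o["grip_width"],"F",o["force"].round(2),"M",o["ft_torque"].round(4),"q",o["qpos"].round(2))
to(*map(float,sys.argv[1:5]))
E
python3 go.py .4945 -.062 -31.7 .025
```

```text
t 2.6 pos [ 0.4941 -0.0652  0.1511] tilt 0.1 yaw -31.74 shift [-0.013 -0.031  1.261] twist -0.0 w 0.08509868201690646 F [-0.07 -0.05  0.14] M [ 0.0385 -0.0156 -0.0209] q [ 0.03  0.41  0.    2.   -0.    0.73 -2.09]
```

Emit:
drive_tool --series '[[[-0.013,-0.03,0.2],0,85],[[-0.013,-0.03,0.4],0,85],[[-0.013,-0.03,0.6],0,85],[[-0.013,-0.03,0.8],0,85],[[-0.013,-0.03,0.9],0,85],[[-0.013,-0.03,0.9],0,85]]'

```text
t: 3.1
tool_pos: [0.4946, -0.0614, 0.0604]
tool_rot: [3.022, -0.858, -0.002]
force: [-0.4, 1.7, 0.5]
grip_width: 0.0852
grasp_force: 0.0
```

Emit:
drive_tool --series '[[[0,0,0.1],0,85],[[0,0,0.2],0,85],[[0,0,0.3],0,85],[[0,0,0.36],0,85],[[0,0,0.36],0,85],[[0,0,0.36],0,85]]'

```text
t: 3.6
tool_pos: [0.4948, -0.0603, 0.025]
tool_rot: [3.022, -0.86, -0.001]
force: [0.4, -0.8, -0.6]
grip_width: 0.0853
grasp_force: 0.0
```

Emit:
drive_tool --series '[[[0,0,0],0,75],[[0,0,0],0,70],[[0,0,0],0,66],[[0,0,0],0,60],[[0,0,0],0,50],[[0,0,0],0,40],[[0,0,0],0,40],[[0,0,0],0,40],[[0,0,0],0,40],[[0,0,0],0,40]]'

```text
t: 4.43
tool_pos: [0.4948, -0.0608, 0.0259]
tool_rot: [3.021, -0.86, 0.0]
force: [-1.3, -2.6, 6.7]
grip_width: 0.0653
grasp_force: 66.1
```

Gripped at 65 mm. Now a gentle lift, then stillness.

Emit:
drive_tool --series '[[[0,0,-0.05],0,40],[[0,0,-0.13],0,40],[[0,0,-0.25],0,40],[[0,0,-0.4],0,40],[[0,0,-0.55],0,40],[[0,0,-0.7],0,40],[[0,0,-0.85],0,40],[[0,0,-0.95],0,40],[[0,0,-1],0,40],[[0,0,-1],0,40],[[0,0,-1],0,40],[[0,0,-1],0,40]]'

```text
t: 5.43
tool_pos: [0.4945, -0.0602, 0.1247]
tool_rot: [3.021, -0.86, -0.002]
force: [-0.2, -0.2, -7.2]
grip_width: 0.0654
grasp_force: 69.2
```

Emit:
drive_tool --series '[[[0,0,0],0,40],[[0,0,0],0,40],[[0,0,0],0,40],[[0,0,0],0,40],[[0,0,0],0,40],[[0,0,0],0,40],[[0,0,0],0,40],[[0,0,0],0,40]]'

```text
t: 6.1
tool_pos: [0.495, -0.0603, 0.1253]
tool_rot: [-3.022, 0.86, -0.0]
force: [-0.0, 0.6, -6.3]
grip_width: 0.0653
grasp_force: 69.2
```

```bash
python3 go.py .4945 -.062 -31.7 .125; cat > mo.py <<'E'
from h import *
o=env.observe();M=R.from_rotvec(o["tool_rot"]).as_matrix()
print("t",o["t"],"tool-frame M",(M.T@o["ft_torque"]).round(4),"F",o["force"].round(2),"tau",o["tau"].round(3),"pos",o["tool_pos"].round(4))
E
python3 mo.py
```

```text
t 6.1 pos [ 0.495  -0.0603  0.1253] tilt 0.0 yaw -31.78 shift [0.004 0.017 0.003] twist -0.001 w 0.0653145532121608 F [-0.05  0.57 -6.34] M [ 0.0419 -0.0285  0.0145] q [ 0.03  0.45  0.    2.03 -0.    0.66 -2.1 ]
t 6.1 tool-frame M [ 0.0506  0.0021 -0.0145] F [-0.05  0.57 -6.34] tau [-1.0000e-03 -6.1243e+01  1.5580e+00 -2.1085e+01  1.2000e-02  4.0000e-03
 -0.0000e+00] pos [ 0.495  -0.0603  0.1253]
```

```bash
cat > avg.py <<'E'
from h import *
L=[]
for i in range(12):
    env.get_image("top");o=env.observe();M=R.from_rotvec(o["tool_rot"]).as_matrix();L.append(np.r_[M.T@o["ft_torque"],M.T@o["force"]])
L=np.array(L);print("t",o["t"],"pos",o["tool_pos"].round(4),"mean",L.mean(0).round(4),"std",L.std(0).round(4))
E
python3 avg.py
```

```text
t 6.7 pos [ 0.4951 -0.0603  0.1253] mean [-5.2000e-03  1.2000e-02  5.2000e-03 -2.0810e-01  9.6600e-02  6.7536e+00] std [0.0225 0.0168 0.0252 0.3392 0.5065 0.4684]
```

Emit:
drive_tool --series '[[[0.06,0,0],0,40],[[0.18,0,0],0,40],[[0.32,0,0],0,40],[[0.46,0,0],0,40],[[0.6,0,0],0,40],[[0.74,0,0],0,40],[[0.8,0,0],0,40],[[0.8,0,0],0,40],[[0.8,0,0],0,40],[[0.8,0,0],0,40],[[0.8,0,0],0,40],[[0.8,0,0],0,40]]'

```text
t: 7.7
tool_pos: [0.5626, -0.102, 0.1254]
tool_rot: [-3.022, 0.859, 0.001]
force: [-0.1, 0.0, -5.9]
grip_width: 0.0651
grasp_force: 69.0
```

Emit:
drive_tool --series '[[[0,0,0],0,40],[[0,0,0],0,40],[[0,0,0],0,40],[[0,0,0],0,40],[[0,0,0],0,40],[[0,0,0],0,40],[[0,0,0],0,40],[[0,0,0],0,40]]'

```text
t: 8.37
tool_pos: [0.5631, -0.1024, 0.1253]
tool_rot: [-3.022, 0.86, 0.0]
force: [0.3, 0.5, -6.5]
grip_width: 0.0655
grasp_force: 69.0
```

```bash
python3 avg.py
```

```text
t 8.9667 pos [ 0.563  -0.1025  0.1253] mean [-2.4000e-03 -1.1200e-02  9.1000e-03 -4.1400e-02 -1.9850e-01  6.8158e+00] std [0.0309 0.0323 0.0243 0.4191 0.7148 0.5139]
```

Emit:
drive_tool --series '[[[-0.06,0,0],0,40],[[-0.18,0,0],0,40],[[-0.32,0,0],0,40],[[-0.46,0,0],0,40],[[-0.6,0,0],0,40],[[-0.74,0,0],0,40],[[-0.8,0,0],0,40],[[-0.8,0,0],0,40],[[-0.8,0,0],0,40],[[-0.8,0,0],0,40],[[-0.8,0,0],0,40],[[-0.8,0,0],0,40]]'

```text
t: 9.97
tool_pos: [0.4956, -0.0607, 0.1253]
tool_rot: [-3.021, 0.861, -0.001]
force: [0.8, 0.4, -5.8]
grip_width: 0.0652
grasp_force: 79.6
```

Emit:
drive_tool --series '[[[0,0,0],0,40],[[0,0,0],0,40],[[0,0,0],0,40],[[0,0,0],0,40],[[0,0,0],0,40],[[0,0,0],0,40],[[0,0,0],0,40],[[0,0,0],0,40]]'

```text
t: 10.63
tool_pos: [0.495, -0.0603, 0.1253]
tool_rot: [-3.022, 0.86, -0.0]
force: [1.3, -0.2, -7.4]
grip_width: 0.0655
grasp_force: 82.6
```

```bash
python3 avg.py
```

```text
t 11.2333 pos [ 0.495  -0.0603  0.1253] mean [ 7.8000e-03  4.6900e-02  5.0000e-04  2.7530e-01 -3.2700e-02  6.9371e+00] std [0.1969 0.3938 0.0273 0.7164 0.385  0.5175]
```

```bash
sed -i 's/range(12)/range(20)/; s/"mean",L.mean(0).round(4),"std",L.std(0).round(4)/"med",np.median(L,0).round(4)[:3],"My",np.sort(L[:,1]).round(3).tolist(),"tau",o["tau"].round(3)/' avg.py; python3 avg.py
```

```text
t 12.2333 pos [ 0.495  -0.0603  0.1253] med [0.0167 0.1502 0.0034] My [-0.567, -0.565, -0.515, -0.399, -0.353, -0.289, -0.157, -0.125, -0.119, 0.15, 0.151, 0.249, 0.277, 0.388, 0.445, 0.48, 0.529, 0.543, 0.555, 0.573] tau [-0.0000e+00 -6.1266e+01  1.5560e+00 -2.1071e+01  4.0000e-03  1.9000e-02
 -0.0000e+00]
```

Emit:
drive_tool --series '[[[0.06,0,0],0,40],[[0.18,0,0],0,40],[[0.32,0,0],0,40],[[0.46,0,0],0,40],[[0.6,0,0],0,40],[[0.74,0,0],0,40],[[0.8,0,0],0,40],[[0.8,0,0],0,40],[[0.8,0,0],0,40],[[0.8,0,0],0,40],[[0.8,0,0],0,40],[[0.8,0,0],0,40]]'

```text
t: 13.23
tool_pos: [0.5625, -0.102, 0.1254]
tool_rot: [-3.022, 0.859, 0.001]
force: [-1.3, -0.1, -5.8]
grip_width: 0.0654
grasp_force: 82.6
```

Emit:
drive_tool --series '[[[0,0,0],0,40],[[0,0,0],0,40],[[0,0,0],0,40],[[0,0,0],0,40],[[0,0,0],0,40],[[0,0,0],0,40]]'

```text
t: 13.73
tool_pos: [0.5631, -0.1025, 0.1253]
tool_rot: [-3.022, 0.86, -0.0]
force: [-0.5, -0.5, -8.1]
grip_width: 0.0652
grasp_force: 82.5
```

```bash
python3 avg.py
```

```text
t 14.7333 pos [ 0.5631 -0.1025  0.1253] med [ 0.0395  0.1338 -0.0032] My [-0.612, -0.59, -0.483, -0.459, -0.406, -0.362, -0.272, -0.119, -0.009, 0.116, 0.151, 0.174, 0.201, 0.335, 0.447, 0.51, 0.526, 0.533, 0.595, 0.648] tau [-1.0000e-03 -7.0884e+01  1.8510e+00 -2.3573e+01  5.0000e-03  2.1000e-02
 -0.0000e+00]
```

Emit:
drive_tool --series '[[[-0.06,0,0],0,40],[[-0.18,0,0],0,40],[[-0.32,0,0],0,40],[[-0.46,0,0],0,40],[[-0.6,0,0],0,40],[[-0.74,0,0],0,40],[[-0.8,0,0],0,40],[[-0.8,0,0],0,40],[[-0.8,0,0],0,40],[[-0.8,0,0],0,40],[[-0.8,0,0],0,40],[[-0.8,0,0],0,40]]'

```text
t: 15.73
tool_pos: [0.4956, -0.0607, 0.1252]
tool_rot: [3.021, -0.861, 0.001]
force: [-0.2, 0.3, -7.4]
grip_width: 0.0653
grasp_force: 82.6
```

Emit:
drive_tool --series '[[[0,0,0],0,40],[[0,0,0],0,40],[[0,0,0],0,40],[[0,0,0],0,40],[[0,0,0],0,40],[[0,0,0],0,40]]'

```text
t: 16.23
tool_pos: [0.495, -0.0603, 0.1253]
tool_rot: [-3.022, 0.86, -0.0]
force: [-1.5, -0.2, -6.2]
grip_width: 0.0653
grasp_force: 82.6
```

```bash
python3 avg.py
```

```text
t 17.2333 pos [ 0.495  -0.0603  0.1253] med [-0.0506 -0.1023  0.0027] My [-0.578, -0.55, -0.535, -0.517, -0.468, -0.365, -0.352, -0.245, -0.199, -0.137, -0.067, -0.009, 0.205, 0.267, 0.31, 0.327, 0.519, 0.53, 0.549, 0.643] tau [ 0.0000e+00 -6.1264e+01  1.5580e+00 -2.1070e+01  4.0000e-03  2.6000e-02
  0.0000e+00]
```

```bash
cat > log.py <<'E'
from h import *
L=[]
for i in range(14):
    im,d=env.get_image("side");o=env.observe();M=R.from_rotvec(o["tool_rot"]).as_matrix();L.append(np.r_[o["t"],M.T@o["ft_torque"],o["tau"][[1,3,4,5]],o["grip_width"]*1000,o["grasp_force"]])
print(np.array2string(np.array(L),precision=3,suppress_small=True,max_line_width=150))
cv2.imwrite("pics/held.png",cv2.resize(im[100:340,200:520,::-1],None,fx=2,fy=2))
E
python3 log.py
```

```text
[[ 17.283   0.137   0.367   0.023 -61.266 -21.069   0.004   0.021  65.09   82.519]
 [ 17.333   0.287   0.601  -0.011 -61.267 -21.069   0.004   0.017  65.321  82.563]
 [ 17.383   0.093   0.177   0.014 -61.266 -21.071   0.003   0.02   65.333  82.583]
 [ 17.433  -0.187  -0.419  -0.024 -61.264 -21.072   0.003   0.026  65.627  82.566]
 [ 17.483  -0.28   -0.499  -0.018 -61.263 -21.071   0.003   0.028  65.315  82.516]
 [ 17.533  -0.064   0.021   0.031 -61.264 -21.07    0.004   0.024  65.272  82.499]
 [ 17.583   0.227   0.535   0.008 -61.267 -21.069   0.005   0.018  64.887  82.53 ]
 [ 17.633   0.274   0.519  -0.043 -61.266 -21.069   0.004   0.017  65.231  82.572]
 [ 17.683  -0.012  -0.139  -0.088 -61.265 -21.071   0.003   0.023  65.069  82.572]
 [ 17.733  -0.232  -0.524  -0.041 -61.264 -21.071   0.003   0.028  65.446  82.542]
 [ 17.783  -0.151  -0.319  -0.025 -61.264 -21.071   0.003   0.027  65.164  82.498]
 [ 17.833   0.06    0.29   -0.073 -61.265 -21.069   0.004   0.021  65.511  82.507]
 [ 17.883   0.282   0.607   0.018 -61.267 -21.069   0.004   0.017  65.493  82.551]
 [ 17.933   0.211   0.24    0.023 -61.266 -21.07    0.003   0.019  65.147  82.573]]
```

View pics/held.png

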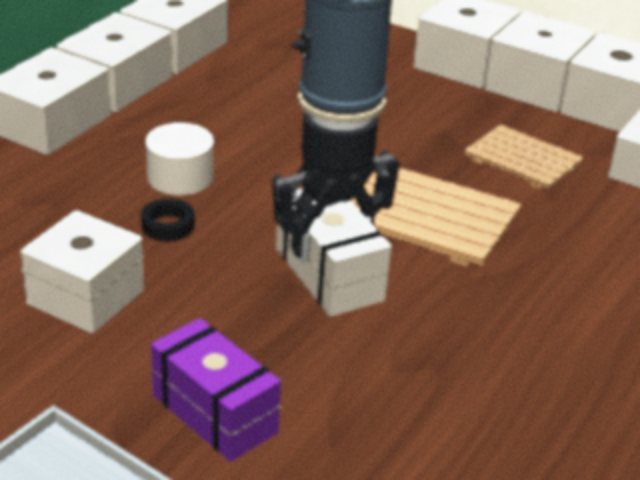

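Emit:
drive_tool --series '[[[0.06,0,0],0,40],[[0.18,0,0],0,40],[[0.32,0,0],0,40],[[0.46,0,0],0,40],[[0.6,0,0],0,40],[[0.74,0,0],0,40],[[0.8,0,0],0,40],[[0.8,0,0],0,40],[[0.8,0,0],0,40],[[0.8,0,0],0,40],[[0.8,0,0],0,40],[[0.8,0,0],0,40]]'

```text
t: 18.93
tool_pos: [0.5625, -0.102, 0.1254]
tool_rot: [-3.022, 0.859, 0.001]
force: [-0.7, 1.3, -7.2]
grip_width: 0.0652
grasp_force: 82.5
```

Emit:
drive_tool --series '[[[0,0,0],0,40],[[0,0,0],0,40],[[0,0,0],0,40],[[0,0,0],0,40],[[0,0,0],0,40],[[0,0,0],0,40]]'

```text
t: 19.43
tool_pos: [0.563, -0.1024, 0.1253]
tool_rot: [3.022, -0.86, -0.0]
force: [0.0, -0.8, -6.9]
grip_width: 0.065
grasp_force: 82.8
```

```bash
cat > fit.py <<'E'
from h import *
from scipy.optimize import curve_fit
L=[]
for i in range(18):
    env.get_image("side");o=env.observe();M=R.from_rotvec(o["tool_rot"]).as_matrix();L.append(np.r_[o["t"],M.T@o["ft_torque"],o["tau"][[1,3,4,5]]])
L=np.array(L);t=L[:,0]-L[0,0];best=None
for f in np.arange(1,10,.02):
    A=np.c_[np.ones_like(t),np.sin(2*np.pi*f*t),np.cos(2*np.pi*f*t)];c,r,*_=np.linalg.lstsq(A,L[:,1:],rcond=None);e=((A@c-L[:,1:])[:,1]**2).sum()
    if best is None or e<best[0]:best=(e,f,c)
e,f,c=best;print("t",o["t"],o["tool_pos"].round(4),"f",f,"rms",(e/18)**.5,"offsets M,tau2,4,5,6",c[0].round(4),"amp",np.hypot(c[1],c[2]).round(3))
E
python3 fit.py
```

```text
t 20.3333 [ 0.563  -0.1025  0.1253] f 9.980000000000008 rms 0.015502842752962364 offsets M,tau2,4,5,6 [ 1.23000e-02  1.26000e-02 -3.10000e-03 -7.08927e+01 -2.35793e+01
  9.30000e-03  1.54000e-02] amp [0.258 0.297 0.368 0.029 0.006 0.002 0.001]
```

Emit:
drive_tool --series '[[[0.06,0,0],0,40],[[0.18,0,0],0,40],[[0.32,0,0],0,40],[[0.46,0,0],0,40],[[0.6,0,0],0,40],[[0.74,0,0],0,40],[[0.8,0,0],0,40],[[0.8,0,0],0,40],[[0.8,0,0],0,40],[[0.8,0,0],0,40],[[0.8,0,0],0,40],[[0.8,0,0],0,40]]'

```text
t: 21.33
tool_pos: [0.6307, -0.1441, 0.1254]
tool_rot: [-3.022, 0.859, 0.0]
force: [1.0, 0.5, -7.7]
grip_width: 0.0652
grasp_force: 82.4
```

Emit:
drive_tool --series '[[[-0.06,0,0],0,40],[[-0.18,0,0],0,40],[[-0.32,0,0],0,40],[[-0.46,0,0],0,40],[[-0.6,0,0],0,40],[[-0.74,0,0],0,40],[[-0.8,0,0],0,40],[[-0.8,0,0],0,40],[[-0.8,0,0],0,40],[[-0.8,0,0],0,40],[[-0.8,0,0],0,40],[[-0.8,0,0],0,40]]'

```text
t: 22.33
tool_pos: [0.5635, -0.1029, 0.1252]
tool_rot: [3.021, -0.861, 0.001]
force: [-0.2, 0.1, -7.1]
grip_width: 0.0656
grasp_force: 82.4
```

Emit:
drive_tool --series '[[[0,0,0],0,40],[[0,0,0],0,40],[[0,0,0],0,40],[[0,0,0],0,40],[[0,0,0],0,40],[[0,0,0],0,40]]'

```text
t: 22.83
tool_pos: [0.5631, -0.1025, 0.1253]
tool_rot: [-3.022, 0.86, -0.0]
force: [-0.9, 0.0, -6.8]
grip_width: 0.0653
grasp_force: 82.5
```

```bash
python3 fit.py
```

```text
t 23.7333 [ 0.563  -0.1024  0.1253] f 3.220000000000002 rms 0.02011087069554574 offsets M,tau2,4,5,6 [ 2.80000e-03  1.94000e-02 -3.60000e-03 -7.08782e+01 -2.35728e+01
  5.40000e-03  2.32000e-02] amp [0.3   0.625 0.008 0.004 0.003 0.001 0.008]
```

```bash
cat > tilt.py <<'E'
from h import *
o=env.observe();M=R.from_rotvec(o["tool_rot"]).as_matrix()
for n in("top","side"):
    im,d=env.get_image(n);P=cloud(n,d);Q=(P-o["tool_pos"])@M   # tool coords
    g=(im.min(2)>120)&(abs(Q[...,0])<.062)&(abs(Q[...,1])<.03)&(abs(Q[...,2]+.048)<.012)&(d>0)
    q=Q[g];A=np.c_[q[:,:2],np.ones(len(q))];c=np.zeros(3);k=np.ones(len(q),bool)
    for _ in range(4):
        c=np.linalg.lstsq(A[k],q[k,2],rcond=None)[0];k=abs(A@c-q[:,2])<.003
    print(n,k.sum(),"slope deg x,y",np.degrees(c[:2]).round(2),"z",c[2].round(4),"x range",q[:,0].min().round(3),q[:,0].max().round(3))
    # end extent of white body
    h=(im.min(2)>110)&(abs(Q[...,0])<.1)&(abs(Q[...,1])<.025)&(abs(Q[...,2]+.045)<.01)&(d>0)
    print("x pct",np.percentile(Q[h][:,0],[0.5,99.5]).round(4))
E
python3 tilt.py
```

```text
Traceback (most recent call last):
  File "tilt.py", line 9, in <module>
    print(n,k.sum(),"slope deg x,y",np.degrees(c[:2]).round(2),"z",c[2].round(4),"x range",q[:,0].min().round(3),q[:,0].max().round(3))
                                                                                           ~~~~~~~~~~^^
ValueError: zero-size array to reduction operation minimum which has no identity
```

```bash
python3 - <<'E'
from h import *
L=[]
for i in range(10):
    env.get_image("side");o=env.observe();M=R.from_rotvec(o["tool_rot"]).as_matrix();L.append(np.r_[o["t"],M.T@o["ft_torque"],o["tau"][[1,3,4,5]],o["tool_pos"][0]])
print(np.array2string(np.array(L),precision=3,suppress_small=True,max_line_width=150))
E
```

```text
[[ 23.833  -0.108  -0.316  -0.022 -70.88  -23.572   0.004   0.026   0.563]
 [ 23.883  -0.284  -0.592  -0.021 -70.879 -23.573   0.005   0.03    0.563]
 [ 23.933  -0.193  -0.36   -0.006 -70.879 -23.572   0.006   0.028   0.563]
 [ 23.983   0.008   0.23   -0.013 -70.88  -23.57    0.006   0.022   0.563]
 [ 24.033   0.257   0.635  -0.026 -70.882 -23.57    0.006   0.018   0.563]
 [ 24.083   0.19    0.439  -0.038 -70.882 -23.571   0.005   0.019   0.563]
 [ 24.133  -0.019  -0.089   0.02  -70.88  -23.572   0.004   0.025   0.563]
 [ 24.183  -0.293  -0.598   0.02  -70.879 -23.572   0.005   0.03    0.563]
 [ 24.233  -0.259  -0.404  -0.02  -70.879 -23.572   0.005   0.029   0.563]
 [ 24.283  -0.014   0.223   0.005 -70.881 -23.57    0.006   0.023   0.563]]
```

```bash
sed -i 's/("top","side")/("side",)/; s/>120/>90/;s/>110/>90/' tilt.py; python3 tilt.py
```

```text
side 482 slope deg x,y [-0.89  0.73] z -0.0459 x range -0.062 0.057
x pct [-0.07    0.0531]
```

Emit:
drive_tool --series '[[[-0.06,0,0],0,40],[[-0.18,0,0],0,40],[[-0.34,0,0],0,40],[[-0.5,0,0],0,40],[[-0.64,0,0],0,40],[[-0.76,0,0],0,40],[[-0.8,0,0],0,40],[[-0.8,0,0],0,40],[[-0.8,0,0],0,40],[[-0.8,0,0],0,40],[[-0.8,0,0],0,40],[[-0.8,0,0],0,40]]'

```text
t: 25.33
tool_pos: [0.4955, -0.0607, 0.1252]
tool_rot: [3.021, -0.861, 0.0]
force: [-0.4, 0.1, -7.9]
grip_width: 0.0648
grasp_force: 82.4
```

Emit:
drive_tool --series '[[[0.06,0,0],0,40],[[0.18,0,0],0,40],[[0.34,0,0],0,40],[[0.5,0,0],0,40],[[0.64,0,0],0,40],[[0.76,0,0],0,40],[[0.8,0,0],0,40],[[0.8,0,0],0,40],[[0.8,0,0],0,40],[[0.8,0,0],0,40],[[0.8,0,0],0,40],[[0.8,0,0],0,40]]'

```text
t: 26.33
tool_pos: [0.5626, -0.102, 0.1254]
tool_rot: [-3.022, 0.859, 0.0]
force: [1.3, 0.1, -7.4]
grip_width: 0.0649
grasp_force: 82.3
```

Emit:
drive_tool --series '[[[0,0,0],0,40],[[0,0,0],0,40],[[0,0,0],0,40],[[0,0,0],0,40],[[0,0,0],0,40],[[0,0,0],0,40]]'

```text
t: 26.83
tool_pos: [0.563, -0.1024, 0.1253]
tool_rot: [-3.022, 0.86, 0.0]
force: [-0.6, 0.4, -5.7]
grip_width: 0.0649
grasp_force: 82.4
```

```bash
sed -i 's/np.arange(1,10,.02)/np.arange(2.8,3.6,.02)/' fit.py; sed -i 's/^e,f,c=best;/print(np.array2string(L[:,[0,2,4,7]],precision=3,suppress_small=True));e,f,c=best;/' fit.py; python3 fit.py
```

```text
[[ 26.883  -0.065 -70.921   0.005]
 [ 26.933  -0.573 -70.914   0.011]
 [ 26.983  -0.634 -70.908   0.013]
 [ 27.033  -0.104 -70.902   0.023]
 [ 27.083   0.43  -70.901   0.003]
 [ 27.133   0.675 -70.901  -0.   ]
 [ 27.183   0.369 -70.895   0.004]
 [ 27.233  -0.25  -70.893   0.014]
 [ 27.283  -0.697 -70.891   0.019]
 [ 27.333  -0.376 -70.888   0.018]
 [ 27.383   0.084 -70.889   0.013]
 [ 27.433   0.573 -70.89    0.008]
 [ 27.483   0.488 -70.889   0.009]
 [ 27.533   0.008 -70.887   0.015]
 [ 27.583  -0.598 -70.885   0.022]
 [ 27.633  -0.558 -70.884   0.024]
 [ 27.683  -0.058 -70.884   0.02 ]
 [ 27.733   0.538 -70.885   0.015]]
t 27.7333 [ 0.5631 -0.1024  0.1253] f 3.1 rms 0.0525911426361048 offsets M,tau2,4,5,6 [-2.50000e-03  2.40000e-03 -8.00000e-03 -7.08949e+01 -2.35825e+01
  9.40000e-03  1.27000e-02] amp [0.316 0.656 0.013 0.004 0.003 0.002 0.008]
```

```bash
cat > q.py <<'E'
from h import *
L=[]
for i in range(13):
    env.get_image("side");o=env.observe();M=R.from_rotvec(o["tool_rot"]).as_matrix();L.append(np.r_[o["t"],M.T@o["ft_torque"],o["tau"][[1,3,4,5]],o["tool_pos"][0]*1000,np.degrees(M.T@[0,0,1])[:2]])
L=np.array(L);print(np.array2string(L[:,[0,1,2,4,5,7,8,9,10]],precision=3,suppress_small=True,max_line_width=150))
for s in(0,3,6):print("avg",L[s:s+6,1:].mean(0).round(4))
E
python3 -c "print(1)"
```

```text
1
```

Emit:
drive_tool --series '[[[-0.06,0,0],0,40],[[-0.18,0,0],0,40],[[-0.34,0,0],0,40],[[-0.5,0,0],0,40],[[-0.64,0,0],0,40],[[-0.76,0,0],0,40],[[-0.8,0,0],0,40],[[-0.8,0,0],0,40],[[-0.8,0,0],0,40],[[-0.8,0,0],0,40]]'

```text
t: 28.57
tool_pos: [0.4959, -0.0607, 0.1255]
tool_rot: [-3.021, 0.861, -0.002]
force: [1.2, -1.4, -7.4]
grip_width: 0.0654
grasp_force: 82.3
```

```bash
python3 q.py
```

```text
[[ 28.617   0.222   0.58  -61.597 -20.957   0.031 495.876   0.052  -0.018]
 [ 28.667   0.234   0.456 -61.53  -21.069   0.012 495.76    0.038  -0.013]
 [ 28.717  -0.077  -0.157 -61.458 -21.123   0.011 495.539   0.022  -0.005]
 [ 28.767  -0.235  -0.643 -61.394 -21.14    0.014 495.395   0.008   0.   ]
 [ 28.817  -0.173  -0.262 -61.342 -21.138   0.013 495.283   0.003   0.002]
 [ 28.867   0.18    0.395 -61.302 -21.127   0.008 495.206  -0.001   0.002]
 [ 28.917   0.312   0.609 -61.275 -21.115   0.007 495.143  -0.003   0.003]
 [ 28.967   0.059   0.046 -61.253 -21.105   0.013 495.102  -0.003   0.001]
 [ 29.017  -0.284  -0.544 -61.242 -21.097   0.021 495.074  -0.004   0.001]
 [ 29.067  -0.198  -0.472 -61.236 -21.089   0.023 495.045  -0.005   0.002]
 [ 29.117   0.126   0.212 -61.237 -21.083   0.017 495.045  -0.003  -0.   ]
 [ 29.167   0.305   0.696 -61.24  -21.078   0.013 495.034  -0.002  -0.001]
 [ 29.217   0.155   0.329 -61.243 -21.076   0.015 494.998  -0.005   0.001]]
avg [ 2.500000e-02  6.150000e-02 -4.500000e-03 -6.143710e+01 -2.109240e+01
  3.600000e-03  1.490000e-02  4.955099e+02  2.010000e-02 -5.200000e-03]
avg [-2.360000e-02 -6.650000e-02  7.300000e-03 -6.130130e+01 -2.112020e+01
  6.900000e-03  1.300000e-02  4.952004e+02 -1.000000e-04  1.600000e-03]
avg [ 5.340000e-02  9.120000e-02  5.800000e-03 -6.124720e+01 -2.109440e+01
  6.600000e-03  1.580000e-02  4.950738e+02 -3.400000e-03  1.000000e-03]
```

Emit:
drive_tool --series '[[[0.06,0,0],0,40],[[0.18,0,0],0,40],[[0.34,0,0],0,40],[[0.5,0,0],0,40],[[0.64,0,0],0,40],[[0.76,0,0],0,40],[[0.8,0,0],0,40],[[0.8,0,0],0,40],[[0.8,0,0],0,40],[[0.8,0,0],0,40]]'

```text
t: 30.05
tool_pos: [0.5622, -0.1019, 0.1251]
tool_rot: [-3.022, 0.859, 0.002]
force: [-0.2, 0.2, -6.1]
grip_width: 0.0655
grasp_force: 82.3
```

```bash
python3 q.py
```

```text
Traceback (most recent call last):
  File "q.py", line 4, in <module>
    env.get_image("side");o=env.observe();M=R.from_rotvec(o["tool_rot"]).as_matrix();L.append(np.r_[o["t"],M.T@o["ft_torque"],o["tau"][[1,3,4,5]],o["tool_pos"][0]*1000,np.degrees(M.T@[0,0,1])[:2]])
    ~~~~~~~~~~~~~^^^^^^^^
ValueError: 200 camera calls are used up
```

Emit:
drive_tool --series '[[[0,0,0],0,40],[[0,0,0],0,40],[[0,0,0],0,40],[[0,0,0],0,40],[[0,0,0],0,40],[[0,0,0],0,40],[[0,0,0],0,40],[[0,0,0],0,40],[[0,0,0],0,40],[[0,0,0],0,40]]'

```text
t: 31.33
tool_pos: [0.563, -0.1024, 0.1253]
tool_rot: [-3.022, 0.86, 0.0]
force: [0.1, -0.2, -6.8]
grip_width: 0.0651
grasp_force: 82.3
```

```bash
python3 mo.py
```

```text
t 31.3333 tool-frame M [ 0.2782  0.65   -0.0184] F [ 0.12 -0.22 -6.83] tau [ 0.0000e+00 -7.0890e+01  1.8630e+00 -2.3579e+01  8.0000e-03  8.0000e-03
  0.0000e+00] pos [ 0.563  -0.1024  0.1253]
```

Emit:
drive_tool --series '[[[0,0,0],0,40]]'

```text
t: 31.42
tool_pos: [0.563, -0.1025, 0.1253]
tool_rot: [-3.022, 0.86, 0.0]
force: [-1.0, -0.1, -6.6]
grip_width: 0.0652
grasp_force: 82.3
```

```bash
python3 mo.py
```

```text
t 31.4167 tool-frame M [-0.0331 -0.2409  0.0379] F [-0.96 -0.09 -6.58] tau [ 1.0000e-03 -7.0886e+01  1.8620e+00 -2.3580e+01  7.0000e-03  1.8000e-02
 -0.0000e+00] pos [ 0.563  -0.1025  0.1253]
```

Emit:
drive_tool --series '[[[0,0,0],0,40]]'

```text
t: 31.5
tool_pos: [0.5631, -0.1024, 0.1253]
tool_rot: [-3.022, 0.86, -0.0]
force: [0.4, 0.5, -7.7]
grip_width: 0.0649
grasp_force: 82.2
```

```bash
python3 mo.py
```

```text
t 31.5 tool-frame M [-0.2831 -0.5542 -0.0198] F [ 0.38  0.5  -7.66] tau [-0.0000e+00 -7.0884e+01  1.8610e+00 -2.3578e+01  7.0000e-03  2.4000e-02
 -0.0000e+00] pos [ 0.5631 -0.1024  0.1253]
```

Emit:
drive_tool --series '[[[0,0,0],0,40]]'

```text
t: 31.58
tool_pos: [0.5631, -0.1024, 0.1253]
tool_rot: [3.022, -0.86, 0.0]
force: [0.6, -0.6, -7.6]
grip_width: 0.0656
grasp_force: 82.3
```

```bash
python3 mo.py
```

```text
t 31.5833 tool-frame M [0.1389 0.4439 0.0208] F [ 0.58 -0.63 -7.64] tau [ 1.0000e-03 -7.0885e+01  1.8620e+00 -2.3574e+01  7.0000e-03  1.5000e-02
  0.0000e+00] pos [ 0.5631 -0.1024  0.1253]
```

```bash
python3 - <<'E'
import numpy as np
D={"- 17":[.367,.601,.177,-.419,-.499,.021,.535,.519,-.139,-.524,-.319,.29,.607,.24],
"- 24":[-.316,-.592,-.36,.23,.635,.439,-.089,-.598,-.404,.223],
"- 28.6":[.58,.456,-.157,-.643,-.262,.395,.609,.046,-.544,-.472,.212,.696,.329],
"+ 27":[-.065,-.573,-.634,-.104,.43,.675,.369,-.25,-.697,-.376,.084,.573,.488,.008,-.598,-.558,-.058,.538]}
for k,y in D.items():
    y=np.array(y);t=np.arange(len(y))*.05;b=None
    for f in np.arange(2.5,4,.005):
      A=np.c_[np.ones_like(t),np.sin(2*np.pi*f*t),np.cos(2*np.pi*f*t)];c=np.linalg.lstsq(A,y,rcond=None)[0];s=np.sqrt(((A@c-y)**2).sum()/(len(y)-4))
      if b is None or s<b[0]:b=(s,f,c,s*np.sqrt(np.linalg.inv(A.T@A)[0,0]))
    print(k,"f%.2f"%b[1],"rms%.3f"%b[0],"offset %.4f +- %.4f"%(b[2][0],b[3]))
y=np.array(D["+ 27"])
for sl in(slice(0,9),slice(9,18)):
    z=y[sl];t=np.arange(9)*.05;b=None
    for f in np.arange(2.7,3.7,.01):
      A=np.c_[np.ones_like(t),np.sin(2*np.pi*f*t),np.cos(2*np.pi*f*t)];c=np.linalg.lstsq(A,z,rcond=None)[0];s=((A@c-z)**2).sum()
      if b is None or s<b[0]:b=(s,f,c[0])
    print("half",b)
E
```

```text
- 17 f3.60 rms0.018 offset 0.0272 +- 0.0048
- 24 f3.25 rms0.049 offset 0.0285 +- 0.0160
- 28.6 f3.74 rms0.029 offset 0.0138 +- 0.0081
+ 27 f3.09 rms0.059 offset 0.0033 +- 0.0141
half (np.float64(0.004245323569237104), np.float64(2.989999999999994), np.float64(0.0034420001764129387))
half (np.float64(0.013793508108852501), np.float64(3.1899999999999897), np.float64(0.002458712667486862))
```

Emit:
drive_tool --series '[[[0,0,0],0,40],[[0,0,0],0,40],[[0,0,0],0,40],[[0,0,0],0,40],[[0,0,0],0,40],[[0,0,0],0,40],[[0,0,0],0,40],[[0,0,0],0,40],[[0,0,0],0,40],[[0,0,0],0,40],[[0,0,0],0,40],[[0,0,0],0,40]]'

```text
t: 32.58
tool_pos: [0.563, -0.1024, 0.1253]
tool_rot: [-3.022, 0.86, 0.0]
force: [-0.3, 0.9, -6.4]
grip_width: 0.0653
grasp_force: 82.3
```

```bash
python3 mo.py; python3 go.py .5155 -.3505 5.2 .125
```

```text
t 32.5833 tool-frame M [-0.1338 -0.3795  0.0159] F [-0.29  0.88 -6.42] tau [-1.0000e-03 -7.0878e+01  1.8610e+00 -2.3574e+01  5.0000e-03  2.5000e-02
 -0.0000e+00] pos [ 0.563  -0.1024  0.1253]
t 32.5833 pos [ 0.563  -0.1024  0.1253] tilt 0.0 yaw -31.77 shift [0.902 2.359 0.003] twist -0.308 w 0.06529120513693015 F [-0.29  0.88 -6.42] M [ 0.0861  0.3931 -0.0159] q [ 0.1   0.54  0.    1.84 -0.    0.76 -2.03]
```

Emit:
drive_tool --series '[[[0,0,0],0,40],[[0,0,0],0,40]]'

```text
t: 32.75
tool_pos: [0.563, -0.1025, 0.1253]
tool_rot: [-3.022, 0.86, 0.0]
force: [-0.4, 0.3, -6.1]
grip_width: 0.0651
grasp_force: 82.3
```

```bash
python3 mo.py
```

```text
t 32.75 tool-frame M [0.2978 0.5913 0.0463] F [-0.38  0.3  -6.12] tau [ 0.0000e+00 -7.0882e+01  1.8600e+00 -2.3569e+01  5.0000e-03  1.8000e-02
  0.0000e+00] pos [ 0.563  -0.1025  0.1253]
```

Emit:
drive_tool --series '[[[0.03,0.06,0],0,40],[[0.08,0.18,0],0,40],[[0.15,0.34,0],0,40],[[0.23,0.5,0],0,40],[[0.3,0.66,0],0,40],[[0.37,0.82,0],0,40],[[0.45,1,0],0,40]]'

```text
t: 33.33
tool_pos: [0.5479, -0.2132, 0.1253]
tool_rot: [3.021, -0.861, -0.0]
force: [0.3, -0.5, -6.6]
grip_width: 0.0655
grasp_force: 82.2
```

Emit:
drive_tool --series '[[[0.07,0.16,0],-0.02,40],[[0.15,0.32,0],-0.06,40],[[0.22,0.48,0],-0.1,40],[[0.3,0.64,0],-0.14,40],[[0.37,0.8,0],-0.18,40],[[0.43,0.94,0],-0.22,40],[[0.45,1,0],-0.26,40],[[0.45,1,0],-0.29,40],[[0.45,1,0],-0.308,40],[[0.45,1,0],-0.308,40],[[0.45,1,0],-0.308,40]]'

```text
t: 34.25
tool_pos: [0.5334, -0.3211, 0.1252]
tool_rot: [3.138, 0.138, -0.001]
force: [-0.9, 0.0, -6.1]
grip_width: 0.065
grasp_force: 82.3
```

```bash
python3 go.py .5155 -.3505 5.2 .047
```

```text
t 34.25 pos [ 0.5334 -0.3211  0.1252] tilt 0.03 yaw 5.03 shift [-0.203  0.277  0.782] twist -0.001 w 0.06497237085436039 F [-0.86  0.05 -6.1 ] M [ 0.3765 -0.5498 -0.0214] q [ 0.59  0.61 -0.19  1.71  0.15  0.84 -1.15]
```

Emit:
drive_tool --series '[[[-0.05,0.07,0],0,40],[[-0.1,0.14,0],0,40],[[-0.15,0.21,0.05],0,40],[[-0.2,0.28,0.15],0,40],[[-0.2,0.28,0.25],0,40],[[-0.2,0.28,0.35],0,40],[[-0.2,0.28,0.45],0,40],[[-0.2,0.28,0.55],0,40],[[-0.2,0.28,0.65],0,40],[[-0.2,0.28,0.7],0,40],[[-0.2,0.28,0.74],0,40],[[-0.2,0.28,0.76],0,40]]'

```text
t: 35.25
tool_pos: [0.5169, -0.3493, 0.0486]
tool_rot: [-3.138, -0.143, 0.001]
force: [1.4, 0.1, -7.5]
grip_width: 0.0651
grasp_force: 82.3
```

Emit:
drive_tool --series '[[[0,0,0.01],0,40],[[0,0,0.02],0,40],[[0,0,0.02],0,40],[[0,0,0.02],0,40]]'

```text
t: 35.58
tool_pos: [0.5173, -0.3496, 0.0479]
tool_rot: [3.138, 0.142, 0.002]
force: [1.1, 0.8, -3.3]
grip_width: 0.0651
grasp_force: 82.8
```

```bash
python3 go.py .5155 -.3505 5.2 .0455
```

```text
t 35.5833 pos [ 0.5173 -0.3496  0.0479] tilt 0.06 yaw 5.18 shift [-0.018  0.007  0.024] twist -0.0 w 0.06507380643974187 F [ 1.05  0.8  -3.34] M [ 0.3129 -0.0789 -0.0595] q [ 0.63  0.7  -0.17  1.76  0.18  0.69 -1.12]
```

Emit:
drive_tool --series '[[[0,0,0.01],0,40],[[0,0,0.015],0,40],[[0,0,0.015],0,40],[[0,0,0.015],0,40]]'

```text
t: 35.92
tool_pos: [0.5183, -0.3497, 0.0468]
tool_rot: [3.137, 0.143, 0.004]
force: [2.9, 1.6, 5.8]
grip_width: 0.0653
grasp_force: 82.4
```

```bash
python3 mo.py
```

```text
t 35.9167 tool-frame M [0.3129 0.1122 0.0714] F [2.91 1.62 5.84] tau [ 1.9300e+00 -7.3704e+01  3.7700e-01 -1.8074e+01  4.6300e-01  8.5000e-02
  2.8000e-02] pos [ 0.5183 -0.3497  0.0468]
```

Emit:
drive_tool --series '[[[0,0,0],0,68],[[0,0,0],0,72],[[0,0,0],0,78],[[0,0,0],0,85],[[0,0,0],0,85],[[0,0,0],0,85],[[0,0,0],0,85],[[0,0,0],0,85]]'

```text
t: 36.58
tool_pos: [0.5168, -0.3496, 0.0457]
tool_rot: [-3.138, -0.142, 0.0]
force: [0.1, 1.0, -0.9]
grip_width: 0.0849
grasp_force: 0.0
```

```bash
python3 mo.py;python3 go.py .5155 -.3505 5.2 .0455
```

```text
t 36.5833 tool-frame M [ 0.0056 -0.0028 -0.0236] F [ 0.14  0.99 -0.86] tau [ 2.0000e-02 -7.6917e+01 -1.3330e+00 -1.9700e+01  1.2000e-02  3.0000e-03
  0.0000e+00] pos [ 0.5168 -0.3496  0.0457]
t 36.5833 pos [ 0.5168 -0.3496  0.0457] tilt 0.01 yaw 5.18 shift [-0.014  0.008  0.002] twist -0.0 w 0.08493729651948928 F [ 0.14  0.99 -0.86] M [0.0054 0.0033 0.0236] q [ 0.63  0.71 -0.17  1.77  0.18  0.68 -1.13]
```

Released cleanly. There are 24 s to spare, so I'll repeat the shake once with a fresh grip, to be sure of the verdict.

Emit:
drive_tool --series '[[[0,0,0],0,72],[[0,0,0],0,66],[[0,0,0],0,55],[[0,0,0],0,40],[[0,0,0],0,40],[[0,0,0],0,40],[[0,0,0],0,40],[[0,0,0],0,40]]'

```text
t: 37.25
tool_pos: [0.517, -0.3498, 0.0461]
tool_rot: [3.138, 0.142, 0.001]
force: [-1.3, -1.0, 5.0]
grip_width: 0.0653
grasp_force: 68.6
```

Emit:
drive_tool --series '[[[0,0,-0.04],0,40],[[0,0,-0.12],0,40],[[0,0,-0.22],0,40],[[0,0,-0.32],0,40],[[0,0,-0.38],0,40],[[0,0,-0.4],0,40],[[0,0,-0.4],0,40],[[0,0,-0.4],0,40]]'

```text
t: 37.92
tool_pos: [0.5167, -0.3495, 0.0858]
tool_rot: [-3.138, -0.142, 0.0]
force: [-0.1, 0.0, -6.4]
grip_width: 0.0656
grasp_force: 68.4
```

Emit:
drive_tool --series '[[[0.06,0,0],0,40],[[0.18,0,0],0,40],[[0.34,0,0],0,40],[[0.5,0,0],0,40],[[0.66,0,0],0,40],[[0.8,0,0],0,40],[[0.8,0,0],0,40],[[0.8,0,0],0,40],[[0.8,0,0],0,40],[[0.8,0,0],0,40],[[0.8,0,0],0,40],[[0.8,0,0],0,40]]'

```text
t: 38.92
tool_pos: [0.596, -0.3427, 0.0858]
tool_rot: [3.138, 0.141, -0.001]
force: [0.3, -1.1, -6.7]
grip_width: 0.0652
grasp_force: 68.5
```

Emit:
drive_tool --series '[[[0,0,0],0,40],[[0,0,0],0,40],[[0,0,0],0,40],[[0,0,0],0,40],[[0,0,0],0,40],[[0,0,0],0,40]]'

```text
t: 39.42
tool_pos: [0.5965, -0.3423, 0.0858]
tool_rot: [-3.138, -0.142, 0.0]
force: [0.3, 0.6, -7.0]
grip_width: 0.0654
grasp_force: 68.5
```

```bash
python3 mo.py
```

```text
t 39.4167 tool-frame M [ 0.0094 -0.0222  0.0113] F [ 0.32  0.59 -7.  ] tau [ 2.2000e-02 -8.7637e+01 -1.7470e+00 -2.5929e+01  1.0000e-03 -3.6000e-02
  0.0000e+00] pos [ 0.5965 -0.3423  0.0858]
```

Emit:
drive_tool --series '[[[0,0,0],0,40]]'

```text
t: 39.5
tool_pos: [0.5965, -0.3423, 0.0858]
tool_rot: [-3.138, -0.142, -0.0]
force: [-0.9, 0.0, -7.5]
grip_width: 0.0655
grasp_force: 68.5
```

```bash
python3 mo.py
```

```text
t 39.5 tool-frame M [-0.0687 -0.0904  0.0339] F [-0.9   0.03 -7.46] tau [ 1.2000e-02 -8.7628e+01 -1.7500e+00 -2.5929e+01  0.0000e+00 -3.6000e-02
  0.0000e+00] pos [ 0.5965 -0.3423  0.0858]
```

Emit:
drive_tool --series '[[[0,0,0],0,40]]'

```text
t: 39.58
tool_pos: [0.5965, -0.3423, 0.0858]
tool_rot: [-3.138, -0.142, 0.0]
force: [0.2, -0.5, -7.0]
grip_width: 0.0655
grasp_force: 68.5
```

```bash
python3 mo.py
```

```text
t 39.5833 tool-frame M [-0.0307 -0.0437 -0.0259] F [ 0.22 -0.48 -7.04] tau [ 6.0000e-03 -8.7621e+01 -1.7520e+00 -2.5929e+01  0.0000e+00 -3.7000e-02
  0.0000e+00] pos [ 0.5965 -0.3423  0.0858]
```

Emit:
drive_tool --series '[[[-0.06,0,0],0,40],[[-0.18,0,0],0,40],[[-0.34,0,0],0,40],[[-0.5,0,0],0,40],[[-0.66,0,0],0,40],[[-0.8,0,0],0,40],[[-0.8,0,0],0,40],[[-0.8,0,0],0,40],[[-0.8,0,0],0,40],[[-0.8,0,0],0,40],[[-0.8,0,0],0,40],[[-0.8,0,0],0,40]]'

```text
t: 40.58
tool_pos: [0.5174, -0.3493, 0.0857]
tool_rot: [-3.138, -0.143, -0.0]
force: [0.1, 0.4, -7.0]
grip_width: 0.0655
grasp_force: 69.2
```

Emit:
drive_tool --series '[[[0,0,0],0,40],[[0,0,0],0,40],[[0,0,0],0,40],[[0,0,0],0,40],[[0,0,0],0,40],[[0,0,0],0,40]]'

```text
t: 41.08
tool_pos: [0.5168, -0.3496, 0.0858]
tool_rot: [3.138, 0.142, 0.0]
force: [-0.0, -0.3, -7.6]
grip_width: 0.0654
grasp_force: 69.2
```

```bash
python3 mo.py
```

```text
t 41.0833 tool-frame M [-0.0963 -0.204  -0.0173] F [-0.03 -0.28 -7.57] tau [-2.0000e-02 -7.9512e+01 -1.6710e+00 -2.3458e+01  1.7000e-02  1.0000e-02
 -0.0000e+00] pos [ 0.5168 -0.3496  0.0858]
```

Emit:
drive_tool --series '[[[0,0,0],0,40]]'

```text
t: 41.17
tool_pos: [0.5168, -0.3496, 0.0858]
tool_rot: [-3.138, -0.142, 0.0]
force: [0.7, -0.4, -7.1]
grip_width: 0.0654
grasp_force: 69.2
```

```bash
python3 mo.py
```

```text
t 41.1667 tool-frame M [-0.1123 -0.2197  0.0304] F [ 0.73 -0.4  -7.12] tau [-1.3000e-02 -7.9517e+01 -1.6690e+00 -2.3457e+01  1.7000e-02  1.0000e-02
 -0.0000e+00] pos [ 0.5168 -0.3496  0.0858]
```

Emit:
drive_tool --series '[[[0,0,0],0,40]]'

```text
t: 41.25
tool_pos: [0.5168, -0.3496, 0.0858]
tool_rot: [-3.138, -0.142, -0.0]
force: [0.4, 0.3, -6.9]
grip_width: 0.0655
grasp_force: 69.2
```

```bash
python3 mo.py;python3 go.py .5155 -.3505 5.2 .047
```

```text
t 41.25 tool-frame M [-0.0481 -0.2451  0.0051] F [ 0.37  0.33 -6.95] tau [-6.0000e-03 -7.9524e+01 -1.6670e+00 -2.3457e+01  1.8000e-02  1.0000e-02
 -0.0000e+00] pos [ 0.5168 -0.3496  0.0858]
t 41.25 pos [ 0.5168 -0.3496  0.0858] tilt 0.0 yaw 5.18 shift [-0.014  0.008  0.388] twist -0.0 w 0.06551942095487762 F [ 0.37  0.33 -6.95] M [-0.07    0.2398 -0.0051] q [ 0.63  0.65 -0.19  1.74  0.16  0.76 -1.11]
```

Emit:
drive_tool --series '[[[-0.1,0,0],0,40],[[-0.25,0,0],0,40],[[-0.41,0,0],0,40],[[-0.57,0,0],0,40],[[-0.72,0,0],0,40],[[-0.8,0,0],0,40],[[-0.8,0,0],0,40],[[-0.8,0,0],0,40],[[-0.8,0,0],0,40]]'

```text
t: 42.0
tool_pos: [0.4384, -0.3567, 0.0861]
tool_rot: [3.138, 0.143, 0.002]
force: [1.2, -0.4, -5.9]
grip_width: 0.0653
grasp_force: 69.3
```

Emit:
drive_tool --series '[[[0.06,0,0],0,40],[[0.2,0,0],0,40],[[0.36,0,0],0,40],[[0.52,0,0],0,40],[[0.68,0,0],0,40],[[0.8,0,0],0,40],[[0.8,0,0],0,40],[[0.8,0,0],0,40],[[0.8,0,0],0,40],[[0.8,0,0],0,40],[[0.8,0,0],0,40],[[0.8,0,0],0,40]]'

```text
t: 43.0
tool_pos: [0.5164, -0.3498, 0.0859]
tool_rot: [3.138, 0.141, -0.0]
force: [1.1, 1.0, -6.9]
grip_width: 0.0653
grasp_force: 69.5
```

```bash
python3 mo.py
```

```text
t 43.0 tool-frame M [ 0.0376  0.2024 -0.0151] F [ 1.12  0.99 -6.93] tau [-1.1600e-01 -7.9402e+01 -1.6990e+00 -2.3456e+01 -2.0000e-03 -2.5000e-02
 -0.0000e+00] pos [ 0.5164 -0.3498  0.0859]
```

Emit:
drive_tool --series '[[[0,0,0],0,40],[[0,0,0],0,40],[[0,0,0],0,40],[[0,0,0],0,40],[[0,0,0],0,40],[[0,0,0],0,40]]'

```text
t: 43.5
tool_pos: [0.5169, -0.3496, 0.0858]
tool_rot: [3.138, 0.142, 0.0]
force: [1.0, 0.2, -7.1]
grip_width: 0.0654
grasp_force: 69.5
```

```bash
python3 mo.py
```

```text
t 43.5 tool-frame M [-0.0009 -0.0333 -0.0265] F [ 1.01  0.23 -7.05] tau [ 2.2000e-02 -7.9588e+01 -1.6820e+00 -2.3498e+01 -2.0000e-03 -3.8000e-02
  0.0000e+00] pos [ 0.5169 -0.3496  0.0858]
```

Emit:
drive_tool --series '[[[0,0,0],0,40],[[0,0,0],0,40]]'

```text
t: 43.67
tool_pos: [0.5169, -0.3495, 0.0858]
tool_rot: [-3.138, -0.142, 0.0]
force: [-0.2, -0.5, -6.4]
grip_width: 0.0651
grasp_force: 69.5
```

```bash
python3 mo.py; python3 go.py .557 .3 -4.6 .0858
```

```text
t 43.6667 tool-frame M [ 0.0395 -0.0313  0.0446] F [-0.21 -0.51 -6.38] tau [ 9.000e-03 -7.958e+01 -1.686e+00 -2.350e+01 -2.000e-03 -3.800e-02
 -0.000e+00] pos [ 0.5169 -0.3495  0.0858]
t 43.6667 pos [ 0.5169 -0.3495  0.0858] tilt 0.0 yaw 5.19 shift [ 0.987 -6.433  0.   ] twist 0.082 w 0.06513680597417633 F [-0.21 -0.51 -6.38] M [ 0.0365  0.0348 -0.0446] q [ 0.63  0.65 -0.19  1.74  0.16  0.76 -1.11]
```

The same-pose comparison now shows a clear moment shift of about 0.05 Nm: tau6 is -0.038 after the outward stroke and +0.010 after the inward one. That makes the casting loose, so the mould goes to the tray, carried high over the purple look-alike.

Emit:
drive_tool --series '[[[0,-0.05,-0.1],0,40],[[0.03,-0.15,-0.25],0,40],[[0.06,-0.35,-0.4],0,40],[[0.09,-0.55,-0.5],0,40],[[0.12,-0.78,-0.55],0,40],[[0.155,-1,-0.55],0,40]]'

```text
t: 44.17
tool_pos: [0.5239, -0.2475, 0.1431]
tool_rot: [3.137, 0.142, 0.004]
force: [-0.2, 0.9, -6.7]
grip_width: 0.0652
grasp_force: 69.5
```

Emit:
drive_tool --series '[[[0.04,-0.25,0],0,40],[[0.08,-0.5,0],0,40],[[0.12,-0.75,0],0,40],[[0.155,-1,0],0,40]]'

```text
t: 44.5
tool_pos: [0.5297, -0.146, 0.1417]
tool_rot: [3.138, 0.142, 0.001]
force: [0.0, -0.5, -7.1]
grip_width: 0.0653
grasp_force: 69.5
```

Emit:
drive_tool --series '[[[0.04,-0.25,0],0,40],[[0.08,-0.5,0],0,40],[[0.12,-0.75,0],0,40],[[0.155,-1,0],0,40]]'

```text
t: 44.83
tool_pos: [0.5361, -0.0449, 0.1417]
tool_rot: [-3.138, -0.142, -0.002]
force: [0.6, 0.5, -7.4]
grip_width: 0.065
grasp_force: 69.5
```

Emit:
drive_tool --series '[[[0.04,-0.25,0],0,40],[[0.08,-0.5,0],0,40],[[0.12,-0.75,0],0,40],[[0.155,-1,0],0,40]]'

```text
t: 45.17
tool_pos: [0.5424, 0.0561, 0.1417]
tool_rot: [-3.138, -0.143, -0.001]
force: [0.4, 0.8, -5.9]
grip_width: 0.0657
grasp_force: 69.5
```

Emit:
drive_tool --series '[[[0.04,-0.25,0],0,40],[[0.08,-0.5,0],0,40],[[0.12,-0.75,0],0,40],[[0.155,-1,0],0,40]]'

```text
t: 45.5
tool_pos: [0.5487, 0.1571, 0.1417]
tool_rot: [-3.138, -0.142, -0.001]
force: [0.2, -0.5, -7.3]
grip_width: 0.0655
grasp_force: 69.4
```

Emit:
drive_tool --series '[[[0.04,-0.25,0],0.02,40],[[0.08,-0.5,0],0.04,40],[[0.12,-0.75,0],0.06,40],[[0.155,-0.92,0],0.08,40],[[0.155,-1,0],0.082,40],[[0.155,-1,0],0.082,40]]'

```text
t: 46.0
tool_pos: [0.5543, 0.2596, 0.1414]
tool_rot: [-3.137, 0.121, -0.0]
force: [-0.2, 0.1, -6.9]
grip_width: 0.0651
grasp_force: 69.5
```

```bash
python3 go.py .557 .3 -4.6 .033
```

```text
t 46.0 pos [0.5543 0.2596 0.1414] tilt 0.1 yaw -4.41 shift [-0.004 -0.403  1.084] twist 0.002 w 0.06512277658195655 F [-0.25  0.09 -6.88] M [ 0.0372  0.0709 -0.0004] q [-0.42  0.57 -0.15  1.72  0.1   0.86 -2.26]
```

Emit:
drive_tool --series '[[[0,-0.1,0],0,40],[[0,-0.22,0],0,40],[[0,-0.33,0.05],0,40],[[0,-0.4,0.18],0,40],[[0,-0.4,0.32],0,40],[[0,-0.4,0.46],0,40],[[0,-0.4,0.6],0,40],[[0,-0.4,0.74],0,40],[[0,-0.4,0.86],0,40],[[0,-0.4,0.94],0,40],[[0,-0.4,0.99],0,40],[[0,-0.4,1],0,40]]'

```text
t: 47.0
tool_pos: [0.558, 0.2961, 0.0395]
tool_rot: [3.138, -0.128, -0.002]
force: [0.5, -0.5, -6.5]
grip_width: 0.0651
grasp_force: 69.4
```

Emit:
drive_tool --series '[[[0,0,0.03],0,40],[[0,0,0.06],0,40],[[0,0,0.08],0,40],[[0,0,0.09],0,40],[[0,0,0.095],0,40],[[0,0,0.095],0,40]]'

```text
t: 47.5
tool_pos: [0.5586, 0.2962, 0.0314]
tool_rot: [-3.139, 0.128, -0.0]
force: [0.0, 0.2, -6.5]
grip_width: 0.0658
grasp_force: 69.5
```

```bash
python3 go.py .557 .3 -4.6 .031
```

```text
t 47.5 pos [0.5586 0.2962 0.0314] tilt 0.01 yaw -4.66 shift [-0.019 -0.036  0.004] twist -0.0 w 0.06582149402150031 F [ 0.04  0.23 -6.5 ] M [-0.0157  0.0178 -0.0023] q [-0.49  0.73 -0.12  1.75  0.13  0.66 -2.34]
```

Nearly touching, so I'll ease it down.

Emit:
drive_tool --series '[[[0,0,0.005],0,40],[[0,0,0.01],0,40],[[0,0,0.015],0,40],[[0,0,0.015],0,40],[[0,0,0.015],0,40]]'

```text
t: 47.92
tool_pos: [0.5587, 0.2963, 0.0311]
tool_rot: [-3.139, 0.128, -0.001]
force: [-4.4, -1.8, 7.9]
grip_width: 0.0654
grasp_force: 71.1
```

Emit:
drive_tool --series '[[[0,0,0],0,68],[[0,0,0],0,72],[[0,0,0],0,78],[[0,0,0],0,85],[[0,0,0],0,85],[[0,0,0],0,85],[[0,0,0],0,85]]'

```text
t: 48.5
tool_pos: [0.5585, 0.2963, 0.0298]
tool_rot: [-3.139, 0.128, -0.0]
force: [-0.4, -0.0, -0.2]
grip_width: 0.0851
grasp_force: 0.0
```

Emit:
drive_tool --series '[[[0,0,-0.1],0,85],[[0,0,-0.3],0,85],[[0,0,-0.5],0,85],[[0,0,-0.75],0,85],[[0,0,-1],0,85],[[0,0,-1],0,85]]'

```text
t: 49.0
tool_pos: [0.5608, 0.2977, 0.1356]
tool_rot: [-3.135, 0.128, -0.01]
force: [1.9, -0.0, -0.2]
grip_width: 0.0849
grasp_force: 0.0
```

```bash
python3 go.py .557 .3 -4.6 .031; python3 -c "
from station import env
print(env.job_done())"
```

```text
t 49.0 pos [0.5608 0.2977 0.1356] tilt 0.45 yaw -4.67 shift [-0.047 -0.015  1.046] twist -0.001 w 0.08490379339032592 F [ 1.88 -0.01 -0.2 ] M [ 0.0243 -0.0973  0.059 ] q [-0.47  0.6  -0.14  1.67  0.11  0.87 -2.31]
the job is handed in; nothing more can be done
None
```

The casting is loose: the first shake misled me and I set the mould on the rack, but a second shake with a fresh grip shifted the moment by about 0.05 Nm, so I moved it to the middle of the steel tray, let go and handed in at 49 s, with the final placement not checked by camera because all 200 camera calls were used up.

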